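Loosen the left-hand rotor knob of the sample mill

TASK

The sample mill's rotor has to come out for cleaning: loosen the T-shaped knob in the middle of the toothed rotor in the round pan. Its thread is left-handed, so turn it clockwise as seen from above, by about 70 degrees in all, then let go and leave it there. Do not turn the similar knob on the flat jar mixer next to it.

Things in the scene. Friction and masses are not known exactly. Their poses are not given: they have to be found in the camera images.
- rotor_knob_grip (a point): Centre of the grip bar of the mill's rotor knob, on its turning axis, 116 mm above the table. A dark steel bar 46 mm long, 14 wide, 26 tall (13 mm above and below this point) on a 26 mm round hub. x axis along the bar, turning with it; z up. Grip across the 14 mm from above. Rotor face 29 mm below this point, tops of teeth 22 mm below (60 to 76 mm from the axis), pan rim 18 mm below.
- rotor_knob (a joint): Angle (rad) of that knob on its vertical axis: 0 is tight, a hard stop, as at the start; grows clockwise from above (loosening), to a stop at 2.4. Friction 0.12 N m; stays where left. The mill: fixed white block 190 mm square, 80 high, with an open round steel pan 180 mm across and a six-toothed rotor. Mill and mixer may swap places, left or right, each turned up to 45 degrees.
- mixer_knob_grip (a point): The same point of the jar mixer's knob, to be left alone: an equal dark steel T-knob, 116 mm above the table, in the middle of a flat square aluminium platform on a fixed white block 190 mm square, with two soil jars with white caps (54 mm diameter, 68 tall) standing loose on two diagonal corners, 88 mm from the knob's axis. x axis along the bar, z up.
- mixer_knob (a joint): Angle (rad) of the mixer's knob: 0 as at the start, grows clockwise from above. It is not to be turned.

How it is judged:
At the end, for the whole second after the job is handed in: The mill's rotor knob stands still, let go, between 52 and 103 degrees (0.9 to 1.8 rad) clockwise of its tight position, and the mixer's knob is within 8 degrees (0.15 rad) of where it started (value of joint rotor_knob between 0.9 and 1.8 rad and velocity of joint rotor_knob between -0.05 and 0.05 rad/s and value of joint mixer_knob below 0.15 rad); the robot touches nothing.
It fails at once if the mixer's knob is turned by more than 8 degrees (0.15 rad) (value of joint mixer_knob above 0.15 rad).
It also fails if it takes over 30 s, if anything falls off the work surface, if the arm or the gripper's body presses on something with over 40 N, if the wrist force passes 120 N, or if a joint passes its speed limit or range.

ROBOT

A 6-joint arm with a two-finger parallel gripper is mounted at the origin on the work surface. World frame = base frame: x ahead of the robot, y to its left, z up, the work surface at z = 0. Lengths are in m, angles in rad, forces in N, time in s.
With the tool pointing down it reaches from about 0.25 to 0.8 m from the base axis. Payload 8.5 kg.
Tool frame: the origin (TCP) lies at the very end of the fingers, on their centre line; the grasp point (between the pads) lies 19 mm behind it; z points along the fingers, y is the line along which they close (so a half turn about z gives the same grasp; the last joint's range is limited). The gripper opens to 85 mm and grips with 20 to 120 N. Pads are 22 mm wide; open, the fingers measure 114 mm over their backs; the gripper's body (76 mm by 85 mm) begins 54 mm behind the grasp point. The pads swing forward as they close: fully open they stand 13 mm farther back than shut.
Start: joints at [-1.239, 0.238, -0.013, 1.319, 0, 1.571], TCP at [0.171, -0.496, 0.231] pointing down, gripper open.
Joint ranges: [-2.66, 2.66], [-1.03, 1.9], [-1.14, 1.46], [-1.82, 2.27], [-1.45, 1.34], [-3.14, 3.14]. Speed limits (rad/s): [2.22, 2.22, 2.79, 3.14, 3.14, 3.14].

INTERFACE

Orientations are given as a unit quaternion [w, x, y, z].
In Python, from workcell import arm, cams, job gives the robot as it stands (arm), with the cameras (cams) and the job (job).
- The arm moves only by the shell command python3 jog.py [FORCE], which reads ROWS from standard input. ROWS is a JSON list of rows, 1 to 5 of them, each written [[dx, dy, dz], [rx, ry, rz], opening]: dx, dy, dz in shares of the most that a row can go, 1 being 50 mm, then a rotation vector rx, ry, rz in parts of the range, where 1.0 means 180 degrees, then the opening from 0.0 (shut) to 1.0 (fully open); each row shifts and turns the commanded pose from where the row before left it, along the tool's axes as they then stand; what a row does not reach is not made up. A row lasts 1/10 s, in which the tool goes at most 0.05 m and 0.15 rad, less where a joint would pass 70% of its speed; a pose out of reach is approached as far as the arm can. The fingers move at their own pace and stop on an object; FORCE is the grip in N (left out, the last holds). Time passes only in rows, so rows that do not move let the fingers close. It prints the time, the measured TCP pose, the force, the opening and the grip force at its end. Shift and turn numbers lie between -1 and 1, and a call with a number outside is refused. Input that does not fit is refused with a message, and nothing moves.
- arm.state(): the state, without advancing time (a new reading comes with each control period).
- cams.grab_frame(name): name is "scene" or "top"; returns a dict with "pixels" (420x560x3 uint8, red, green, blue), "fx", "fy", "cx", "cy" (pixels), "k1" (the pictures are not rectified: a ray, as slopes to the right and down, at radius r is drawn at 1 + k1 r^2 times it, then the intrinsics apply), "R" (3x3) and "t" (3): a world point X has camera coordinates R X + t. Camera axes: x right, y down, z forward; pixel columns grow to the right and rows downward; lengths in m; the calibration is good to about 2 mm. A picture is of the moment at which its call begins. There is no depth.
- job.job_done(): hands the job in; it is judged then, once.
The state is a dict: "time_s": time; "qpos": joint angles; "qvel": joint speeds; "joint_efforts": joint torques, N m; "tool_pos": TCP position; "orientation": TCP orientation; "wrist_force": force on the tool from outside, world axes, zero at the start; "torque": the same for the moment, N m; "grip_width": opening from 0.0 (shut) to 1.0 (fully open); "finger_force": force on a finger pad.
Only numpy, scipy, OpenCV 4.12 (cv2) and the standard library are available. Lean on these libraries where they do the work, as an engineer would, in place of code of your own. Each camera call takes 0.05 s, during which the arm holds its last target. There are 200 camera calls.

## Working session

There is one attempt and no reset: what is moved stays moved. The work goes in short steps, Python scripts to look and compute and a shell command to move; the robot and the scene stay as the last step left them, time stands still between calls to the robot, and variables do not carry over. Pictures are saved under pics/ and viewed, at most 10 in all, crops included, and the job is handed in when it is done.

```bash
ls; mkdir -p pics; python3 - <<'E'
from workcell import arm, cams, job
import cv2
for n in("scene","top"):
    f=cams.grab_frame(n); cv2.imwrite(f"pics/{n}0.png",f["pixels"][:,:,::-1]); print(n,{k:f[k] for k in f if k!="pixels"})
print(arm.state())
E
```

```text
jog.py
pics
workcell.py
scene {'fx': 445.29693006839284, 'fy': 445.29693006839284, 'cx': 282.77920908231704, 'cy': 206.58354946183303, 'k1': -0.006339232523908671, 'R': array([[-0.65304832,  0.75725649, -0.00951348],
       [ 0.53856638,  0.45554783, -0.70881763],
       [-0.5324229 , -0.4680158 , -0.70532763]]), 't': array([ 0.37470099, -0.19607035,  1.12571926])}
top {'fx': 432.1583425203214, 'fy': 432.1583425203214, 'cx': 280.05926448622836, 'cy': 213.18850316833965, 'k1': -0.039331232572177535, 'R': array([[ 0.01504875, -0.99982569, -0.01105124],
       [-0.99753924, -0.01425559, -0.06864578],
       [ 0.06847627,  0.01205708, -0.99757988]]), 't': array([0.00405921, 0.54978993, 0.77993569])}
{'time_s': 0.1, 'qpos': array([-1.23899451e+00,  2.38739963e-01, -1.41665736e-02,  1.31921098e+00,
       -1.94481247e-05,  1.57080408e+00]), 'qvel': array([-7.22028902e-05, -8.32531761e-04,  1.70078690e-03, -1.23557506e-04,
       -6.82801820e-04, -6.46360524e-04]), 'joint_efforts': array([ 1.36619728e-03, -5.39718568e+01,  3.46999812e+01,  1.33348073e-02,
        7.00359033e-05,  1.20603696e-05]), 'tool_pos': array([ 0.1708889 , -0.49601075,  0.23073317]), 'orientation': array([-6.49919257e-04,  9.86270402e-01,  1.65137085e-01, -1.18684437e-04]), 'wrist_force': array([ 0.61418314, -0.18422799,  0.24197578]), 'torque': array([-0.00577007, -0.00708618,  0.01637543]), 'finger_force': 0.0, 'grip_width': 0.9996452888905957}
```

View pics/scene0.png

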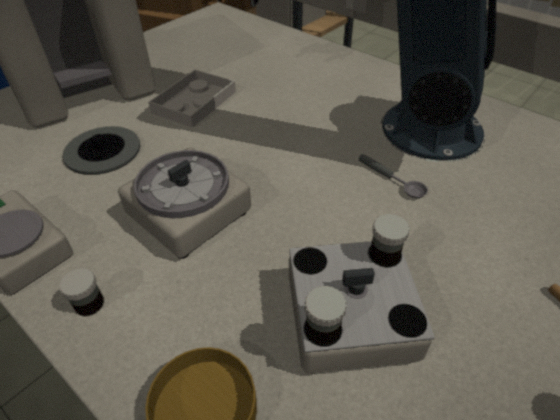

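View pics/top0.png

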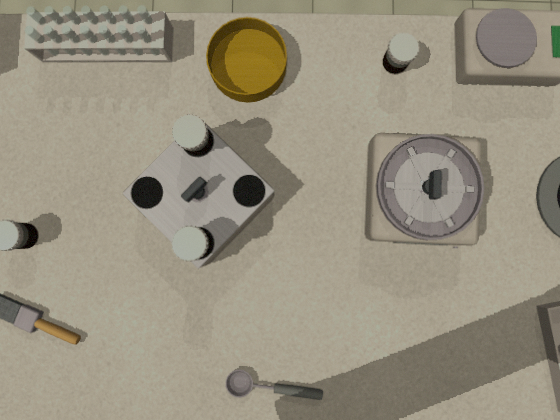

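The scene view shows the mill's pan with its knob near (180,172) and the mixer's knob near (357,280). In the top view the mill knob is near (435,184), on the robot's right, and the mixer knob near (195,189). Next I'll enlarge the mill knob in both.

```bash
python3 - <<'E'
import cv2
a=cv2.imread("pics/scene0.png")[145:205,140:220]; b=cv2.imread("pics/top0.png")[155:215,395:475]
k=lambda i:cv2.convertScaleAbs(cv2.resize(i,None,fx=5,fy=5,interpolation=cv2.INTER_CUBIC),alpha=1.8,beta=20)
cv2.imwrite("pics/crop0.png",cv2.hconcat([k(a),k(b)]))
E
```

```text
(no output)
```

View pics/crop0.png

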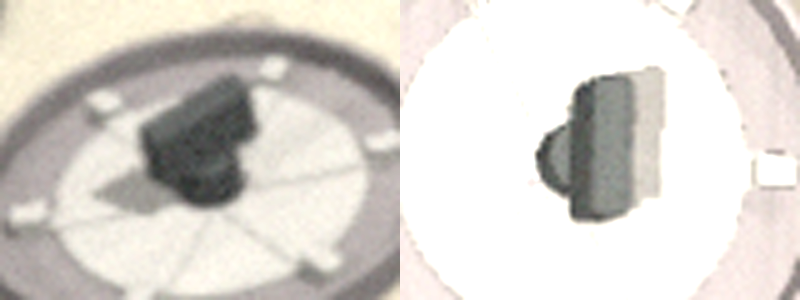

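The crop shows the bar's top face. Crop centre is about (194,112) in the scene half and (612,144) in the top half, and the bar's ends are near (614,75) and (610,212).

```bash
cat > h.py <<'E'
import numpy as np,cv2
from workcell import arm, cams, job
from scipy.spatial.transform import Rotation as Ro
F={n:cams.grab_frame(n) for n in("scene","top")}
def ray(n,p):
    f=F[n];K=np.array([[f["fx"],0,f["cx"]],[0,f["fy"],f["cy"]],[0,0,1]])
    u=cv2.undistortPoints(np.array([[p]],float),K,np.array([f["k1"],0,0,0]))[0,0]
    return -f["R"].T@f["t"], f["R"].T@np.array([*u,1])
def tri(ps,pt):
    (a,d),(b,e)=ray("scene",ps),ray("top",pt)
    s=np.linalg.lstsq(np.c_[d,-e],b-a,rcond=None)[0];p,q=a+s[0]*d,b+s[1]*e
    return (p+q)/2,np.linalg.norm(p-q)
def at(n,p,z):
    a,d=ray(n,p);return a+d*(z-a[2])/d[2]
E
python3 - <<'E'
from h import *
S=lambda x,y:(140+x/5-.4,145+y/5-.4)
T=lambda x,y:(395+(x-400)/5-.4,155+y/5-.4)
np.set_printoptions(precision=4,suppress=True)
print(tri(S(194,112),T(612,144)))
a,b=at("top",T(614,75),.129),at("top",T(610,212),.129);d=b-a
print("top",a,b,(a+b)/2,np.linalg.norm(d),np.degrees(np.arctan2(d[1],d[0])))
a,b=at("scene",S(147,139),.129),at("scene",S(241,84),.129);d=b-a
print("scene",a,b,(a+b)/2,np.linalg.norm(d),np.degrees(np.arctan2(d[1],d[0])))
# pan rim: outer circle in top, read roughly (377..484, 135..241)
for p in((377,188),(484,188),(430,135),(430,241)): print(at("top",p,.098))
c=np.array(arm.state()["tool_pos"]);R=Ro.from_quat(np.roll(arm.state()["orientation"],-1)).as_matrix();print(c,R)
E
```

```text
(array([ 0.5936, -0.2409,  0.1246]), np.float64(0.0017385098712241463))
top [ 0.6159 -0.241   0.129 ] [ 0.5716 -0.2392  0.129 ] [ 0.5938 -0.2401  0.129 ] 0.04432702010646612 177.64862862702176
scene [ 0.6174 -0.2365  0.129 ] [ 0.5741 -0.2345  0.129 ] [ 0.5957 -0.2355  0.129 ] 0.043358596540974396 177.3731598579254
[ 0.5887 -0.1502  0.098 ]
[ 0.5915 -0.3304  0.098 ]
[ 0.6803 -0.2402  0.098 ]
[ 0.5015 -0.2384  0.098 ]
[ 0.1709 -0.4961  0.2309] [[ 0.9455  0.3258 -0.0003]
 [ 0.3258 -0.9455  0.0009]
 [-0.     -0.001  -1.    ]]
```

The two views agree: the knob's top is at z ≈ 0.125 (text 0.129), the bar measures 44 mm (46), and the pan is 180 mm across and centred at (0.590,-0.240). I'll take the axis as (0.592,-0.240) with the bar along 177.5°. First I'll move above it.

The rows are not in the units I measure in: shifts go in shares of 50 mm and turns go in shares of 180 degrees. I convert before sending: 0.048 m is 0.96, -0.0105 m is -0.21.

```bash
echo '[[[0.96, -0.21, 0], [0, 0, 0], 1], [[0.96, -0.21, 0], [0, 0, 0], 1], [[0.96, -0.21, 0], [0, 0, 0], 1], [[0.96, -0.21, 0], [0, 0, 0], 1], [[0.96, -0.21, 0], [0, 0, 0], 1]]' | python3 jog.py; echo '[[[0.96, -0.21, 0], [0, 0, 0], 1], [[0.96, -0.21, 0], [0, 0, 0], 1], [[0.96, -0.21, 0], [0, 0, 0], 1], [[0.96, -0.21, 0], [0, 0, 0], 1], [[0.96, -0.21, 0], [0, 0, 0], 1]]' | python3 jog.py
echo '[[[0, 0, 0], [0, 0, -0.0477], 1], [[0, 0, 0], [0, 0, -0.0477], 1], [[0, 0, 0], [0, 0, -0.0477], 1], [[0, 0, 0], [0, 0, -0.0477], 1]]' | python3 jog.py
python3 -c "
from workcell import arm, cams, job
print(arm.state()['qpos'])"
```

```text
time_s: 0.7
tool_pos: [0.3822, -0.3672, 0.2313]
orientation: [0.0, 0.986, 0.165, 0.0]
wrist_force: [0.4, -1.0, -0.1]
grip_width: 1.0
finger_force: 0.0
time_s: 1.2
tool_pos: [0.5921, -0.2393, 0.2311]
orientation: [-0.0, 0.986, 0.165, -0.0]
wrist_force: [0.3, -1.3, -0.0]
grip_width: 1.002
finger_force: 0.0
time_s: 1.6
tool_pos: [0.5907, -0.2404, 0.2308]
orientation: [-0.0, 0.892, 0.452, -0.0]
wrist_force: [-0.1, 0.2, 0.0]
grip_width: 0.998
finger_force: 0.0
[-3.86569567e-01  4.38222156e-01  2.81803164e-01  1.41529792e+00
  5.79798307e-05  1.81661237e+00]
```

The joint 6 sense is as expected: the half-turned grasp leaves room for the clockwise turn. I'll finish the yaw and check.

Converted, -0.15 rad is -0.0477.

```bash
for i in 1; do :; done
echo '[[[0, 0, 0], [0, 0, -0.0477], 1], [[0, 0, 0], [0, 0, -0.0477], 1], [[0, 0, 0], [0, 0, -0.0477], 1], [[0, 0, 0], [0, 0, -0.0477], 1], [[0, 0, 0], [0, 0, -0.0477], 1]]' | python3 jog.py >/dev/null
echo '[[[0, 0, 0], [0, 0, -0.0477], 1], [[0, 0, 0], [0, 0, -0.0477], 1], [[0, 0, 0], [0, 0, -0.0477], 1], [[0, 0, 0], [0, 0, -0.0477], 1], [[0, 0, 0], [0, 0, -0.0477], 1]]' | python3 jog.py >/dev/null
echo '[[[0, 0, 0], [0, 0, -0.0477], 1], [[0, 0, 0], [0, 0, -0.0477], 1], [[0, 0, 0], [0, 0, -0.0477], 1], [[0, 0, 0], [0, 0, -0.0477], 1], [[0, 0, 0], [0, 0, -0.021], 1]]' | python3 jog.py
python3 - <<'E'
from h import *
s=arm.state();R=Ro.from_quat(np.roll(s["orientation"],-1)).as_matrix()
print(s["qpos"],np.degrees(np.arctan2(R[1,0],R[0,0])),R.T@(np.array([.592,-.24,.103])-s["tool_pos"]))
E
```

```text
time_s: 3.1
tool_pos: [0.5905, -0.2407, 0.231]
orientation: [-0.0, 0.019, 1.0, 0.0]
wrist_force: [0.1, -0.2, 0.7]
grip_width: 1.003
finger_force: 0.0
[-3.87047547e-01  4.37851922e-01  2.81709760e-01  1.41528369e+00
  6.56332490e-05 -3.44049797e-01] 177.53641366709655 [-0.00152394  0.00070617  0.12798522]
```

Converted, 0.04 m is 0.8, 0.03 m is 0.6.

```bash
echo '[[[-0.03, 0.014, 0.6], [0, 0, 0], 0.7], [[0, 0, 0.8], [0, 0, 0], 0.6], [[0, 0, 0.6], [0, 0, 0], 0.6], [[0, 0, 0.4], [0, 0, 0], 0.6], [[0, 0, 0.2], [0, 0, 0], 0.6]]' | python3 jog.py 40
echo '[[[0, 0, 0], [0, 0, 0], 0], [[0, 0, 0], [0, 0, 0], 0], [[0, 0, 0], [0, 0, 0], 0], [[0, 0, 0], [0, 0, 0], 0], [[0, 0, 0], [0, 0, 0], 0]]' | python3 jog.py 40
```

```text
time_s: 3.7
tool_pos: [0.5911, -0.2396, 0.099]
orientation: [-0.001, 0.023, 1.0, 0.001]
wrist_force: [-0.4, 0.2, 0.9]
grip_width: 0.6
finger_force: 0.0
time_s: 4.2
tool_pos: [0.5925, -0.2403, 0.1022]
orientation: [0.001, 0.022, 1.0, -0.0]
wrist_force: [-0.8, -0.2, 2.3]
grip_width: 0.262
finger_force: 39.9
```

It's holding, but the opening of 0.262 is wider than 14 mm should give, so I'll look.

```bash
python3 - <<'E'
from h import *
k=lambda i:cv2.convertScaleAbs(cv2.resize(i,None,fx=4,fy=4,interpolation=cv2.INTER_CUBIC),alpha=1.8,beta=10)[:,:,::-1]
cv2.imwrite("pics/g1.png",cv2.hconcat([k(F["scene"]["pixels"][110:230,130:230]),k(F["top"]["pixels"][125:245,385:485])]))
s=arm.state();print(s["grip_width"],s["finger_force"],s["torque"])
E
```

```text
0.2652422481065867 40.20830154418945 [-0.16393267  0.33429679 -0.03500267]
```

View pics/g1.png

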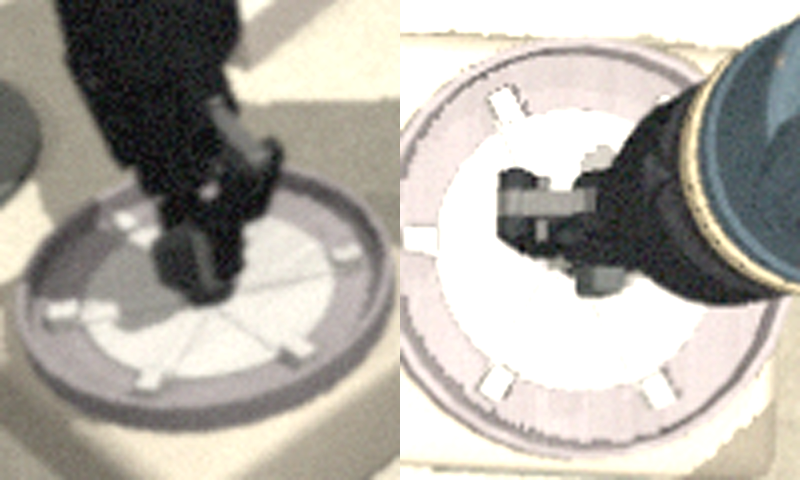

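The fingers straddle the bar, with its ends showing on both sides near (597,158) and (597,282) in the crop. I'll turn clockwise in stages.

Converted, 0.1 rad is 0.0318.

```bash
echo '[[[0, 0, 0], [0, 0, 0.0318], 0], [[0, 0, 0], [0, 0, 0.0318], 0], [[0, 0, 0], [0, 0, 0.0318], 0]]' | python3 jog.py 60
echo '[[[0, 0, 0], [0, 0, 0.0318], 0], [[0, 0, 0], [0, 0, 0.0318], 0], [[0, 0, 0], [0, 0, 0.0318], 0], [[0, 0, 0], [0, 0, 0.0318], 0], [[0, 0, 0], [0, 0, 0.0318], 0]]' | python3 jog.py
echo '[[[0, 0, 0], [0, 0, 0.0318], 0], [[0, 0, 0], [0, 0, 0.0318], 0], [[0, 0, 0], [0, 0, 0.0318], 0], [[0, 0, 0], [0, 0, 0.0318], 0], [[0, 0, 0], [0, 0, 0.0318], 0]]' | python3 jog.py
```

```text
time_s: 4.6
tool_pos: [0.5926, -0.24, 0.1023]
orientation: [0.001, 0.173, 0.985, 0.0]
wrist_force: [-2.3, -0.0, 5.3]
grip_width: 0.246
finger_force: 58.5
time_s: 5.1
tool_pos: [0.5929, -0.2396, 0.1023]
orientation: [0.001, 0.411, 0.912, 0.001]
wrist_force: [-0.8, 3.2, 5.5]
grip_width: 0.245
finger_force: 58.5
time_s: 5.6
tool_pos: [0.5934, -0.2393, 0.1024]
orientation: [0.001, 0.624, 0.782, 0.001]
wrist_force: [1.3, 4.9, 4.1]
grip_width: 0.248
finger_force: 58.6
```

Forces stayed small. I'll open, rise straight up, move back toward the base for a clear view, and look.

Converted, -0.04 m is -0.8, -0.03 m is -0.6.

```bash
echo '[[[0, 0, 0], [0, 0, 0], 0.6], [[0, 0, 0], [0, 0, 0], 0.6], [[0, 0, 0], [0, 0, 0], 0.6], [[0, 0, 0], [0, 0, 0], 0.6]]' | python3 jog.py
echo '[[[0, 0, -0.2], [0, 0, 0], 0.6], [[0, 0, -0.6], [0, 0, 0], 0.6], [[0, 0, -0.8], [0, 0, 0], 0.6], [[0, 0, -0.8], [0, 0, 0], 0.6], [[0, 0, -0.6], [0, 0, 0], 0.6]]' | python3 jog.py
python3 -c "
from h import *
s=arm.state();print(Ro.from_quat(np.roll(s['orientation'],-1)).as_matrix().T@np.array([-.2,-.12,0]))"
```

```text
time_s: 6.0
tool_pos: [0.592, -0.2402, 0.1012]
orientation: [-0.0, 0.622, 0.783, -0.0]
wrist_force: [0.1, -0.3, 0.1]
grip_width: 0.598
finger_force: 0.0
time_s: 6.5
tool_pos: [0.5924, -0.2402, 0.2549]
orientation: [0.001, 0.622, 0.783, 0.0]
wrist_force: [0.2, 0.3, 0.2]
grip_width: 0.598
finger_force: 0.0
[-0.0718212  -0.22190196 -0.00111226]
```

Converted, -0.044 m is -0.88, -0.014 m is -0.28.

```bash
echo '[[[-0.28, -0.88, 0], [0, 0, 0], 0.6], [[-0.28, -0.88, 0], [0, 0, 0], 0.6], [[-0.28, -0.88, 0], [0, 0, 0], 0.6], [[-0.28, -0.88, 0], [0, 0, 0], 0.6], [[-0.28, -0.88, 0], [0, 0, 0], 0.6]]' | python3 jog.py
echo '[[[0, 0, 0], [0, 0, 0], 0.6], [[0, 0, 0], [0, 0, 0], 0.6]]' | python3 jog.py
python3 - <<'E'
from h import *
k=lambda i:cv2.convertScaleAbs(cv2.resize(i,None,fx=5,fy=5,interpolation=cv2.INTER_CUBIC),alpha=1.8,beta=20)[:,:,::-1]
cv2.imwrite("pics/g2.png",cv2.hconcat([k(F["top"]["pixels"][155:215,395:475]),k(F["top"]["pixels"][159:219,155:235])]))
E
```

```text
time_s: 7.1
tool_pos: [0.3917, -0.3582, 0.2513]
orientation: [-0.0, 0.622, 0.783, -0.0]
wrist_force: [-0.4, -1.1, -0.2]
grip_width: 0.602
finger_force: 0.0
time_s: 7.3
tool_pos: [0.3927, -0.3583, 0.2516]
orientation: [0.0, 0.623, 0.782, 0.0]
wrist_force: [0.4, -0.4, 0.6]
grip_width: 0.6
finger_force: 0.0
```

View pics/g2.png

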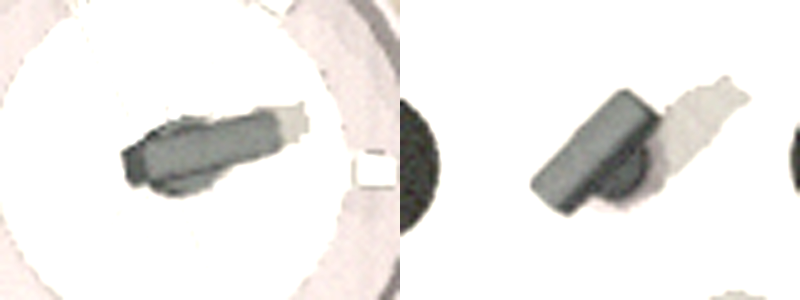

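The mill bar now runs from about (140,165) to (278,130) in the left crop, so it has turned about 74° clockwise. The mixer's knob on the right is unchanged, and the arm is clear.

```bash
python3 -c "
from workcell import arm, cams, job
print(job.job_done())"
```

```text
the job is handed in; nothing more can be done
None
```

I turned the mill's rotor knob about 74° clockwise by the camera picture, let it go with the arm clear, left the mixer's knob alone, and handed the job in; no verdict came back.

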